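Hook the spoon basket into the rinse bin

ROBOT

A 6-joint arm with a two-finger parallel gripper is mounted at the origin on a cart in front of the work surface, level with it; the furniture and walls round the work are solid. World frame = base frame: x ahead of the robot, y to its left, z up, the work surface at z = 0. Lengths are in m, angles in rad, forces in N, time in s.
With the tool pointing down it reaches from about 0.15 to 0.775 m from the base axis. Payload 6.1 kg.
Tool frame: the origin (TCP) lies at the very end of the fingers, on their centre line; the grasp point (between the pads) lies 19 mm behind it; z points along the fingers, y is the line along which they close (so a half turn about z gives the same grasp; the last joint's range is limited). The gripper opens to 85 mm and grips with 20 to 120 N. Pads are 22 mm wide; open, the fingers measure 114 mm over their backs; the gripper's body (76 mm by 85 mm) begins 54 mm behind the grasp point. The pads swing forward as they close: fully open they stand 13 mm farther back than shut.
Start: joints at [1.24, 0.126, -0.04, 1.405, 0, 1.571], TCP at [0.171, 0.497, 0.231] pointing down, gripper open.
Joint ranges: [-2.72, 2.72], [-0.95, 1.95], [-1.27, 1.35], [-1.78, 2.02], [-1.46, 1.47], [-3.14, 3.14]. Speed limits (rad/s): [2.39, 2.39, 3.01, 3.14, 3.14, 3.14].

INTERFACE

Orientations are given as a unit quaternion [w, x, y, z].
In Python, from bench import observe, read_camera, job_done gives the robot as it stands.
- The arm moves only by the tool play_rows, never from a script. Its argument "rows" is a list of rows, each an object of numbers: "dx", "dy", "dz": the shift along the world's x, y, z as a fraction of full scale; "roll": the turn about the world's z as a fraction of full scale; "fingers": the opening, from 0 (shut) to 1 (fully open). In form: [{"dx": .., "dy": .., "dz": .., "roll": .., "fingers": ..}, ...]. A call has 1 to 20 rows; each row is the pose to reach, as a shift and turn from the pose commanded when the call began, turning the shorter way round; what a row does not reach only later rows make up. Full scale, the value 1, is 500 mm for a shift and 2 pi rad for a turn. A row lasts 1/8 s, in which the tool goes at most 62.5 mm and 10.7 degrees, less where a joint would pass 70% of its speed; a pose out of reach is approached as far as the arm can. A call with a number of a shift or a turn outside -1 to 1 is refused whole. A call with a gripper value outside its range is refused whole. The fingers move at their own pace and stop on an object; the grip force is fixed at half the most. Time passes only in rows, so rows that repeat a pose let the fingers close. It gives the time, the measured TCP pose, the force, the opening and the grip force at its end, in the units of the state.
- observe(): the state, without advancing time (a new reading comes with each control period).
- read_camera(name): name is "scene" or "side" or "wrist"; returns a dict with "color" (384x512x3 uint8, red, green, blue), "z_map" (384x512 float32, m along the optical axis (not along the pixel's ray), 0 where there is no reading), "fov_y" (degrees; the focal length in pixels is half the picture's height over the tangent of half this angle, whatever the lens; pixels are square), "cx", "cy" (the principal point, pixels), "world_to_cam" (4x4, takes a point from world to camera coordinates). Camera axes: x right, y down, z forward; pixel columns grow to the right and rows downward; lengths in m; the calibration is good to about 2 mm. The wrist camera is an equidistant fisheye: a pixel r from the principal point sees the ray r / f radians off the axis. A picture is of the moment at which its call begins.
- job_done(): hands the job in; it is judged then, once.
The state is a dict: "time_s": time; "joints": joint angles; "qd": joint speeds; "joint_torque": joint torques, N m; "tcp_pos": TCP position; "eef_rot": TCP orientation; "wrist_force": force on the tool from outside, world axes, zero at the start; "ft_torque": the same for the moment, N m; "width": finger opening in m; "finger_force": force on a finger pad.
Only numpy, scipy, OpenCV 4.12 (cv2) and the standard library are available. Lean on these libraries where they do the work, as an engineer would, in place of code of your own. Each camera call takes 0.05 s, during which the arm holds its last target. There are 200 camera calls.

TASK

Hang the small spoon basket on the notched wall of the steel rinse bin, basket inside and bent lip outside. Its lip has to end up fully down in the notch in that wall's rim, which you may have to find by sliding the lip gently along the rim until it drops in; then let go. The sheet metal is thin, so never force the basket against the bin, and leave the pitcher and the stirrer jar alone.

Things in the scene. Friction and masses are not known exactly. Their poses are not given: they have to be found in the camera images.
- basket: Loose spoon basket of bright perforated metal, 0.11 to 0.22 kg, black grip on top. Open box 40 (x) x 64 (y) x 62 (z) mm; origin at the centre of its underside, z up. A 24 mm wide strap rises from the middle of its -x wall, bends over towards -x and down again as a lip. It hangs by the lip: strap and basket on one side of a wall, lip on the other.
- basket_grip (a point): Point on the black grip where it is best pinched: x = -19, y = 0, z = 118 mm of the basket. The grip is a rounded bar 12 mm thick (basket x), 30 mm wide (basket y), from z = 94 to 140 mm.
- basket_slot (a point): Point that comes to lie over the wall's top edge: centre of the underside of the lip's flat bridge (24 mm wide along y, 3 mm thick), x = -24, y = 0, z = 78 mm of the basket. The free gap between strap and lip is 8 mm (x = -28 to -20); the lip is 3 mm thick, 24 mm wide, reaches down to z = 55 mm and flares about 3 mm outward at its end.
- bin: Open rectangular steel rinse bin, fixed to the counter, 162 (x) x 265 (y) x 100 (z) mm, walls and floor 4 mm; origin at the centre of its underside, z up, +x points away from the notched wall. The notched wall is the long one at -x, nearest the robot, 4.6 mm thick at the rim. The other three have a rolled edge and no notch.
- bin_rim (a point): Middle of the notched wall's length and thickness, level with its plain rim top (bin x -79, y 0, z 100 mm). The one notch, 28 mm wide (y), 10 mm deep, upright sides, has its middle anywhere within 35 mm of this point along the wall; it is not measured: see or feel it. basket_slot is level with this point when the bridge rides on the plain rim, 10 mm lower when fully in the notch.
- pitcher: Steel milk pitcher, loose bystander, 92 x 127 x 111 mm; origin at the centre of its underside.
- stirrer_jar: Glass jar of wooden stirrers, loose bystander, 72 x 72 x 148 mm; origin at the centre of its underside.

How it is judged:
On the way, in this order (a step that is already met when the one before it is completed fails the run):
1. the basket is lifted clear of the counter (height (world z) of basket above 0.03 m), for 0.1 s.
2. the lip is hooked over the notched wall, basket inside, upright (x of basket in the frame of bin above -0.065 m and x of basket_slot in the frame of bin between -0.086 and -0.072 m and y of basket_slot in the frame of bin between -0.085 and 0.085 m and angle between basket's own z axis and vertical below 0.2 rad and angle between the x axis of basket and the x axis of bin, either way round below 0.2 rad and z of basket_slot in the frame of bin below 0.108 m), for 0.1 s.
At the end, for the whole second after the job is handed in: The basket hangs inside the bin, lip outside the notched wall, bridge in the notch: basket_slot 6.5 to 14 mm below the plain rim, within 6 mm of the wall's middle plane and 45 mm of the middle of its length; basket within 0.14 rad of upright and 0.15 rad of the bin's heading, at rest, let go (x of basket in the frame of bin above -0.065 m and x of basket_slot in the frame of bin between -0.085 and -0.073 m and y of basket_slot in the frame of bin between -0.045 and 0.045 m and z of basket_slot in the frame of bin between 0.086 and 0.0935 m and angle between basket's own z axis and vertical below 0.14 rad and angle between the x axis of basket and the x axis of bin, either way round below 0.15 rad and linear speed of basket below 0.02 m/s); the robot touches nothing.
It fails at once if the basket is forced against the bin (over 30 N) (contact force between basket and bin above 30 N).
It fails at once if the pitcher is pushed away or tipped (distance of pitcher from where it was at the start of the episode above 0.02 m or angle between pitcher's own z axis and vertical above 0.3 rad).
It fails at once if the stirrer jar is pushed away or tipped (distance of stirrer_jar from where it was at the start of the episode above 0.02 m or angle between stirrer_jar's own z axis and vertical above 0.3 rad).
It also fails if it takes over 72 s, if anything falls off the work surface, if the arm or the gripper's body presses on something with over 40 N, if the wrist force passes 120 N, or if a joint passes its speed limit or range.

## Working session

There is one attempt and no reset: what is moved stays moved. The work goes in short steps, Python scripts to look and compute and a tool call to move; the robot and the scene stay as the last step left them, time stands still between calls to the robot, and variables do not carry over. Pictures are saved under pics/ and viewed, at most 10 in all, crops included, and the job is handed in when it is done.

Besides the shell and the picture viewer there is one more tool, called after "Call:" by a JSON object that holds its "api" and its "payload". play_rows: Moves the arm, as the interface text tells. Its arguments: {"type":"object","properties":{"rows":{"type":"array","items":{"type":"object","properties":{"dx":{"type":"number"},"dy":{"type":"number"},"dz":{"type":"number"},"roll":{"type":"number"},"fingers":{"type":"number"}}}}},"required":["rows"]}

```bash
mkdir -p pics; cat > h.py <<'E'
import numpy as np,cv2
from bench import observe,read_camera,job_done
def pts(c):
    z=c['z_map'];h,w=z.shape;f=h/2/np.tan(np.radians(c['fov_y'])/2)
    u,v=np.meshgrid(np.arange(w),np.arange(h))
    P=np.stack([(u-c['cx'])/f*z,(v-c['cy'])/f*z,z,np.ones_like(z)],-1)
    W=P@np.linalg.inv(c['world_to_cam']).T
    W=W[...,:3];W[z==0]=np.nan
    return W
E
python3 - <<'E'
from h import *
s=observe();print(s)
ims=[]
for n in('scene','side'):
    c=read_camera(n);np.savez(n+'0.npz',**c);ims.append(c['color']);print(n,c['fov_y'],np.linalg.inv(c['world_to_cam'])[:3].round(2).tolist())
cv2.imwrite('pics/a.png',cv2.cvtColor(ims[0],cv2.COLOR_RGB2BGR))
cv2.imwrite('pics/b.png',cv2.cvtColor(ims[1],cv2.COLOR_RGB2BGR))
E
```

```text
{'time_s': 0.0, 'joints': array([ 1.23997936e+00,  1.26414812e-01, -4.06473143e-02,  1.40542055e+00,
        1.20570080e-05,  1.57076913e+00]), 'qd': array([-0.00037491,  0.00110665,  0.00160018, -0.00153717, -0.00060082,
        0.00031889]), 'joint_torque': array([ 1.05023904e-03, -4.35917366e+01,  3.52920985e+01,  1.72843487e-02,
        2.23912059e-05, -6.35697276e-06]), 'tcp_pos': array([0.17038476, 0.49612611, 0.23049224]), 'eef_rot': array([-1.44790543e-04,  1.64641787e-01,  9.86353066e-01, -8.30671052e-04]), 'wrist_force': array([ 0.35172012,  0.21243156, -0.28459946]), 'ft_torque': array([-0.03741294, -0.01303387,  0.05053893]), 'finger_force': 0.0, 'width': 0.08553186162564895}
scene 48.80365460301376 [[0.76, -0.38, 0.52, 0.02], [-0.65, -0.43, 0.63, -0.86], [-0.02, -0.82, -0.57, 0.71]]
side 42.775506930320226 [[0.18, 0.64, -0.75, 1.52], [0.98, -0.11, 0.15, -0.39], [0.01, -0.76, -0.65, 0.91]]
```

View pics/a.png

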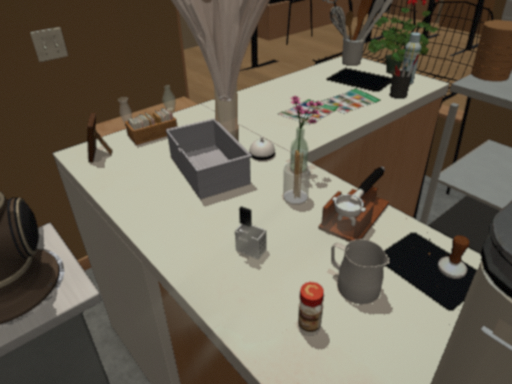

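View pics/b.png

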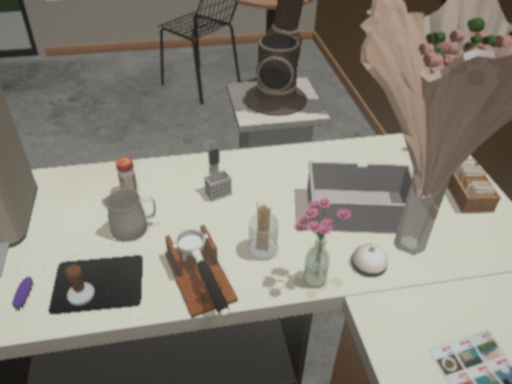

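The scene view shows the basket at about (250,238) with its grip at (245,215), and the bin at (208,158). The jar is at (296,185) and the pitcher at (362,272). In the side view the notched wall is the far one, at rows 163–195 and columns 310–410. Next I'll measure.

```bash
cat > m.py <<'E'
from h import *
A=[]
for n in('scene','side'):
    c=dict(np.load(n+'0.npz'));W=pts(c);A.append((c,W))
for (c,W),n,bx,kk in zip(A,('scene','side'),((225,200,275,265),(195,145,240,205)),((160,115,255,200),(300,155,418,235))):
    x0,y0,x1,y1=bx;R=W[y0:y1,x0:x1].reshape(-1,3);col=c['color'][y0:y1,x0:x1].reshape(-1,3)
    g=R[(R[:,2]>.098)&(R[:,2]<.16)];print(n,'grip',len(g),g.mean(0).round(4),g.min(0).round(4),g.max(0).round(4))
    b=R[(R[:,2]>.056)&(R[:,2]<.066)];print(' boxtop',len(b),cv2.minAreaRect(b[:,:2].astype(np.float32)*1000))
    b=R[(R[:,2]>.01)&(R[:,2]<.066)];print(' box',len(b),cv2.minAreaRect(b[:,:2].astype(np.float32)*1000))
    x0,y0,x1,y1=kk;R=W[y0:y1,x0:x1].reshape(-1,3)
    b=R[(R[:,2]>.092)&(R[:,2]<.106)];r=cv2.minAreaRect(b[:,:2].astype(np.float32)*1000);print(' binrim',len(b),r,cv2.boxPoints(r).round(1).tolist())
ims=[]
for (c,W),bb in zip(A,((150,110,260,270),(190,140,420,240))):
    x0,y0,x1,y1=bb;im=c['color'][y0:y1,x0:x1]
    k=min(400/(x1-x0),590/(y1-y0));ims.append(cv2.resize(im,None,fx=k,fy=k,interpolation=cv2.INTER_CUBIC))
H=max(i.shape[0] for i in ims)
o=np.hstack([np.pad(i,((0,H-i.shape[0]),(0,0),(0,0))) for i in ims]);print(o.shape)
cv2.imwrite('pics/c.png',cv2.cvtColor(o,cv2.COLOR_RGB2BGR))
E
python3 m.py
```

```text
scene grip 223 [ 0.4641 -0.2842  0.1226] [ 0.4565 -0.2974  0.099 ] [ 0.475  -0.267   0.1414]
 boxtop 167 ((477.9977722167969, -277.5437927246094), (54.49028778076172, 65.19755554199219), 20.92855453491211)
 box 675 ((479.32452392578125, -277.2054443359375), (57.636348724365234, 65.48208618164062), 16.81260871887207)
 binrim 751 ((644.3632202148438, 80.2020263671875), (279.0567626953125, 228.3478240966797), 76.9432373046875) [[501.6000061035156, -29.899999618530273], [724.0999755859375, -81.5], [787.0999755859375, 190.3000030517578], [564.7000122070312, 241.89999389648438]]
side grip 152 [ 0.4704 -0.2813  0.1218] [ 0.4596 -0.2956  0.0986] [ 0.4781 -0.2663  0.1431]
 boxtop 129 ((479.21710205078125, -276.4311828613281), (53.858245849609375, 66.28528594970703), 18.463680267333984)
 box 611 ((479.832275390625, -275.6917724609375), (55.067344665527344, 67.1329345703125), 16.925825119018555)
 binrim 804 ((629.9642333984375, 72.16065979003906), (275.74444580078125, 238.88758850097656), 69.09907531738281) [[469.20001220703125, -14.0], [692.4000244140625, -99.30000305175781], [790.7000122070312, 158.3000030517578], [567.5999755859375, 243.60000610351562]]
(582, 800, 3)
```

View pics/c.png

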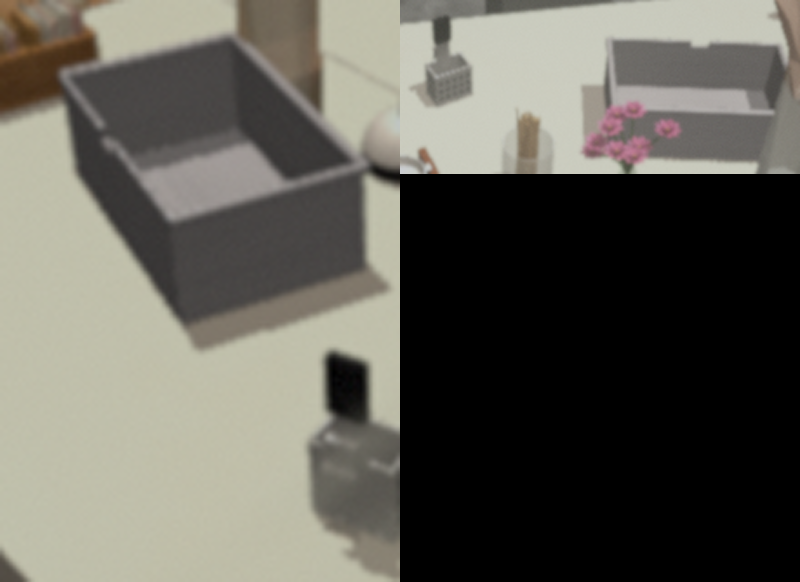

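The crop shows the notch: about (108,140) in the scene zoom (scene pixel 180,148) and (700,43) in the side zoom (side pixel 362,165). I'll cast rays for the wall line, the notch and the basket's yaw.

```bash
cat >> h.py <<'E'
def ray(c,u,v,z):
    f=c['z_map'].shape[0]/2/np.tan(np.radians(c['fov_y'])/2)
    M=np.linalg.inv(c['world_to_cam']);d=M[:3,:3]@[(u-c['cx'])/f,(v-c['cy'])/f,1];o=M[:3,3]
    return o+d*(z-o[2])/d[2]
E
python3 - <<'E'
from h import *
a=dict(np.load('scene0.npz'));b=dict(np.load('side0.npz'))
k=400/110
def S(x,y):return ray(a,150+(x+.5)/k-.5,110+(y+.5)/k-.5,.1)
def D(x,y):q=230/400;return ray(b,190+(x-400+.5)*q-.5,140+(y+.5)*q-.5,.1)
for n,p in dict(c1=S(62,73),c2=S(175,219),far1=S(235,38),far2=S(365,165),nL=S(100,126),nR=S(116,147)).items():print('scene',n,p.round(4))
for n,p in dict(c1=D(609,40),c2=D(782,46),far2=D(606,110),nL=D(692,42),nR=D(709,43)).items():print('side',n,p.round(4))
# basket box edges: wall tops + grip orientation
for n,c,bx in(('scene',a,(225,200,275,265)),('side',b,(195,145,240,205))):
    x0,y0,x1,y1=bx;W=pts(c)[y0:y1,x0:x1].reshape(-1,3)
    g=W[(W[:,2]>.1)&(W[:,2]<.136)];print(n,cv2.minAreaRect(g[:,:2].astype(np.float32)*1000))
    m=((c['color'].max(-1)<70)[y0:y1,x0:x1]).astype(np.uint8);ys,xs=np.nonzero(m);print('dark',len(xs),xs.min()+x0,xs.max()+x0,ys.min()+y0,ys.max()+y0)
o=np.hstack([cv2.resize(c['color'][y0:y1,x0:x1],(390,500),interpolation=cv2.INTER_CUBIC) for c,(x0,y0,x1,y1) in((a,(225,200,275,264)),(b,(195,145,240,203)))])
cv2.imwrite('pics/d.png',cv2.cvtColor(o,cv2.COLOR_RGB2BGR))
E
```

```text
scene c1 [0.5676 0.2366 0.1   ]
scene c2 [ 0.5093 -0.0257  0.1   ]
scene far1 [0.7187 0.1907 0.1   ]
scene far2 [ 0.6633 -0.0597  0.1   ]
scene nL [0.5424 0.1331 0.1   ]
scene nR [0.5338 0.0949 0.1   ]
side c1 [ 0.5116 -0.0242  0.1   ]
side c2 [0.5709 0.2375 0.1   ]
side far2 [ 0.6678 -0.073   0.1   ]
side nL [0.538  0.1024 0.1   ]
side nR [0.5448 0.1278 0.1   ]
scene ((462.9931945800781, -282.89739990234375), (10.646982192993164, 30.168014526367188), 31.42563819885254)
dark 188 240 264 207 240
side ((470.5032043457031, -280.10723876953125), (11.52108383178711, 29.418006896972656), 14.488520622253418)
dark 45 211 216 151 161
```

View pics/d.png

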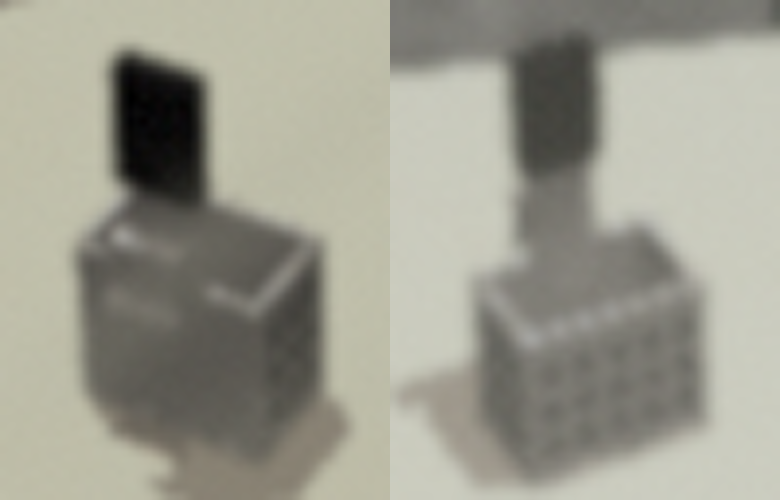

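The zoomed crops show the grip on the basket's far (-x) edge, and the perforated +x face towards the side camera, so the basket's yaw is about +17°. From the rays, the bin's heading is about -12.7° and the notch is near (0.54, 0.115). I'll move over the bin for a wrist view before picking up the basket.

Call:
{"api": "play_rows", "payload": {"rows": [{"dx": 0.66, "dy": -0.774, "dz": 0.2, "roll": -0.2325, "fingers": 1}, {"dx": 0.66, "dy": -0.774, "dz": 0.2, "roll": -0.2325, "fingers": 1}, {"dx": 0.66, "dy": -0.774, "dz": 0.2, "roll": -0.2325, "fingers": 1}, {"dx": 0.66, "dy": -0.774, "dz": 0.2, "roll": -0.2325, "fingers": 1}, {"dx": 0.66, "dy": -0.774, "dz": 0.2, "roll": -0.2325, "fingers": 1}, {"dx": 0.66, "dy": -0.774, "dz": 0.2, "roll": -0.2325, "fingers": 1}, {"dx": 0.66, "dy": -0.774, "dz": 0.2, "roll": -0.2325, "fingers": 1}, {"dx": 0.66, "dy": -0.774, "dz": 0.2, "roll": -0.2325, "fingers": 1}, {"dx": 0.66, "dy": -0.774, "dz": 0.2, "roll": -0.2325, "fingers": 1}, {"dx": 0.66, "dy": -0.774, "dz": 0.2, "roll": -0.2325, "fingers": 1}, {"dx": 0.66, "dy": -0.774, "dz": 0.2, "roll": -0.2325, "fingers": 1}, {"dx": 0.66, "dy": -0.774, "dz": 0.2, "roll": -0.2325, "fingers": 1}, {"dx": 0.66, "dy": -0.774, "dz": 0.2, "roll": -0.2325, "fingers": 1}, {"dx": 0.66, "dy": -0.774, "dz": 0.2, "roll": -0.2325, "fingers": 1}]}}

```text
time_s: 1.85
tcp_pos: [0.5002, 0.1101, 0.3314]
eef_rot: [0.0, 0.78, 0.625, 0.0]
wrist_force: [0.8, -0.3, -0.0]
width: 0.0854
finger_force: 0.0
```

```bash
cat > w.py <<'E'
import sys
from h import *
n=sys.argv[1];c=read_camera('wrist');np.savez(n+'.npz',**c)
print(c['fov_y'],c['cx'],c['cy'],np.linalg.inv(c['world_to_cam']).round(3).tolist())
cv2.imwrite(f'pics/{n}.png',cv2.cvtColor(cv2.resize(c['color'],(800,600),interpolation=cv2.INTER_CUBIC),cv2.COLOR_RGB2BGR))
s=observe();print(s['time_s'],s['tcp_pos'],s['eef_rot'],s['wrist_force'])
E
python3 w.py w1
```

```text
65.70646984690485 255.51980469702733 192.36437298659905 [[0.976, -0.211, -0.056, 0.515], [-0.218, -0.942, -0.253, 0.174], [0.001, 0.26, -0.966, 0.474], [0.0, 0.0, 0.0, 1.0]]
1.9 [0.50027515 0.10993037 0.33138422] [2.33986564e-05 7.80444594e-01 6.25224942e-01 8.18090704e-05] [-0.87065718  0.70764225 -0.12390625]
```

View pics/w1.png

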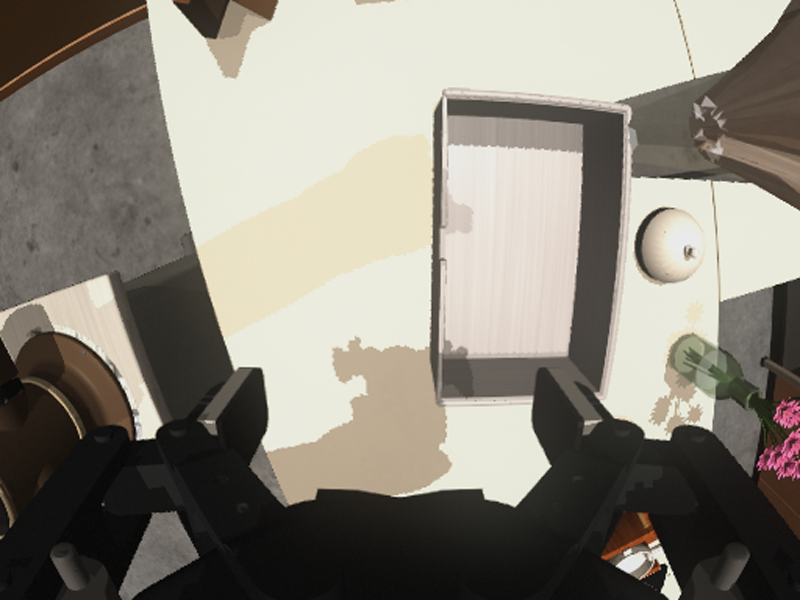

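The wrist view shows the notch as a gap in the bright rim strip, at about (444, 228–260) in the 800-px image. Rim corners are near (442,95) and (440,402).

```bash
cat >> h.py <<'E'
def wray(c,u,v,z):
    f=c['z_map'].shape[0]/2/np.tan(np.radians(c['fov_y'])/2)
    x,y=u-c['cx'],v-c['cy'];r=np.hypot(x,y)+1e-9;t=r/f
    M=np.linalg.inv(c['world_to_cam']);d=M[:3,:3]@[np.sin(t)*x/r,np.sin(t)*y/r,np.cos(t)];o=M[:3,3]
    return o+d*(z-o[2])/d[2]
E
python3 - <<'E'
from h import *
c=dict(np.load('w1.npz'));g=c['color'].astype(int).sum(-1)//3
z=c['z_map']
# range-> check with depth: rim points. 3D from z_map
f=192/np.tan(np.radians(c['fov_y'])/2)
for v in list(range(56,262,12)):print(v,g[v,272:292].tolist())
print('rows');
for v in range(138,174):print(v,g[v,279:288].tolist(),(z[v,279:288]*1000).astype(int).tolist())
E
```

```text
56 [230, 229, 230, 230, 230, 230, 229, 229, 229, 229, 229, 228, 223, 226, 213, 190, 189, 190, 191, 194]
68 [230, 230, 230, 230, 229, 226, 205, 142, 79, 79, 79, 188, 223, 226, 88, 80, 79, 80, 80, 80]
80 [229, 229, 229, 229, 227, 134, 78, 77, 78, 79, 77, 174, 226, 220, 185, 161, 163, 160, 160, 166]
92 [219, 219, 228, 229, 230, 121, 79, 78, 76, 77, 99, 201, 227, 218, 174, 161, 188, 216, 190, 163]
104 [219, 219, 219, 219, 219, 146, 79, 78, 77, 78, 77, 217, 224, 226, 174, 230, 231, 230, 230, 232]
116 [220, 219, 219, 219, 192, 115, 78, 78, 79, 79, 106, 185, 198, 187, 223, 229, 229, 228, 229, 229]
128 [219, 219, 220, 220, 194, 97, 78, 79, 79, 80, 139, 187, 191, 175, 187, 204, 205, 206, 223, 228]
140 [220, 219, 220, 219, 203, 88, 79, 79, 79, 79, 128, 189, 185, 184, 192, 201, 202, 202, 201, 203]
152 [220, 220, 220, 218, 200, 81, 79, 79, 85, 135, 206, 206, 210, 220, 225, 225, 225, 224, 223, 225]
164 [230, 230, 230, 227, 122, 80, 80, 79, 89, 149, 204, 204, 207, 222, 223, 224, 225, 221, 222, 225]
176 [231, 231, 231, 230, 110, 80, 80, 79, 81, 94, 215, 215, 217, 182, 222, 224, 222, 221, 223, 223]

[... 3364 characters left out ...]
24] [420, 400, 387, 377, 379, 379, 474, 474, 474]
167 [80, 81, 98, 190, 191, 195, 180, 223, 224] [422, 401, 385, 378, 379, 378, 379, 475, 474]
168 [80, 80, 97, 190, 190, 193, 177, 222, 224] [422, 402, 385, 378, 379, 378, 377, 475, 475]
169 [80, 80, 96, 192, 189, 194, 175, 222, 225] [423, 400, 384, 379, 378, 378, 477, 475, 474]
170 [79, 80, 92, 197, 217, 218, 175, 223, 225] [422, 401, 386, 379, 378, 378, 476, 475, 476]
171 [81, 81, 94, 205, 216, 217, 173, 222, 224] [421, 400, 385, 379, 380, 380, 477, 477, 477]
172 [80, 81, 94, 206, 216, 216, 171, 222, 224] [421, 401, 385, 380, 379, 380, 477, 477, 477]
173 [80, 80, 94, 207, 216, 219, 205, 222, 224] [420, 401, 384, 380, 380, 380, 476, 477, 477]
```

```bash
python3 - <<'E'
from h import *
c=dict(np.load('w1.npz'));z=c['z_map'];h,w=z.shape
f=192/np.tan(np.radians(c['fov_y'])/2)
u,v=np.meshgrid(np.arange(w),np.arange(h));x=u-c['cx'];y=v-c['cy'];r=np.hypot(x,y)+1e-9;t=r/f
k=np.tan(t)/r*z;P=np.stack([x*k,y*k,z,np.ones_like(z)],-1)@np.linalg.inv(c['world_to_cam']).T
Z=P[...,2];print('rim z',np.median(Z[100:130,283:285]),np.median(Z[180:220,282:284]),'floor',np.nanmedian(Z[150:162,283]), 'table',np.median(Z[120:160,200:250]))
m=(abs(Z-.1)<.006)&(z>0)
Q=[]
for vv in list(range(72,142,3))+list(range(170,234,3)):
    cols=[i for i in range(276,291) if m[vv,i]]
    if len(cols):Q.append(wray(c,np.mean(cols),vv,.1)[:2])
Q=np.array(Q);l=cv2.fitLine(Q.astype(np.float32)*1000,cv2.DIST_HUBER,0,.01,.01).ravel();print(l, len(Q),'heading',np.degrees(np.arctan2(l[0],l[1])))
d=l[:2]*np.sign(l[1]);n=np.array([d[1],-d[0]]);print('resid',np.std((Q*1000-l[2:])@n))
for name,vv in(('ntop',143.7),('nbot',166.3)):print(name,wray(c,284,vv,.1).round(4))
mm=m&(u>270)&(u<425)&(v<300);ys,xs=np.nonzero(mm)
R=np.array([wray(c,a,b,.1)[:2] for a,b in zip(xs,ys)]);print(cv2.minAreaRect(R.astype(np.float32)*1000))
a=(R*1000-l[2:])@d;b=(R*1000-l[2:])@n;s=abs(b)<12;print('ends',a[s].min(),a[s].max(),'far',b.max(),b.min());mid=(a[s].min()+a[s].max())/2;print('binrim mid',l[2:]+d*mid)
E
```

```text
rim z 0.10018387732737677 0.10031277876123593 floor 0.08955576257537182 table -0.00022294719130322438
[2.2039489e-01 9.7541070e-01 5.3548291e+02 1.0541476e+02] 46 heading 12.732228
resid 0.3475867821014198
ntop [0.5418 0.1298 0.1   ]
nbot [0.536  0.1013 0.1   ]
((632.6339721679688, 89.92298889160156), (287.6062927246094, 201.38113403320312), 77.26869201660156)
ends -136.14917786279918 135.94638773415593 far 198.8658619706896 -2.5159269558301016
binrim mid [535.4605632  105.31585494]
```

Call:
{"api": "play_rows", "payload": {"rows": [{"dx": -0.066, "dy": -0.782, "dz": -0.14, "roll": 0.084, "fingers": 1}, {"dx": -0.066, "dy": -0.782, "dz": -0.14, "roll": 0.084, "fingers": 1}, {"dx": -0.066, "dy": -0.782, "dz": -0.14, "roll": 0.084, "fingers": 1}, {"dx": -0.066, "dy": -0.782, "dz": -0.14, "roll": 0.084, "fingers": 1}, {"dx": -0.066, "dy": -0.782, "dz": -0.14, "roll": 0.084, "fingers": 1}, {"dx": -0.066, "dy": -0.782, "dz": -0.14, "roll": 0.084, "fingers": 1}, {"dx": -0.066, "dy": -0.782, "dz": -0.14, "roll": 0.084, "fingers": 1}, {"dx": -0.066, "dy": -0.782, "dz": -0.14, "roll": 0.084, "fingers": 1}, {"dx": -0.066, "dy": -0.782, "dz": -0.14, "roll": 0.084, "fingers": 1}, {"dx": -0.066, "dy": -0.782, "dz": -0.14, "roll": 0.084, "fingers": 1}]}}

```text
time_s: 3.15
tcp_pos: [0.4678, -0.2805, 0.2618]
eef_rot: [0.0, 0.59, 0.807, 0.0]
wrist_force: [-0.3, -0.5, -0.2]
width: 0.0852
finger_force: 0.0
```

```bash
python3 w.py w2
```

```text
65.70646984690485 255.51980469702733 192.36437298659905 [[0.953, 0.293, 0.08, 0.448], [0.303, -0.92, -0.248, -0.218], [0.001, 0.26, -0.966, 0.404], [0.0, 0.0, 0.0, 1.0]]
3.2 [ 0.46786926 -0.2804424   0.26185052] [3.88552121e-04 5.90021707e-01 8.07387283e-01 9.21358133e-05] [-0.18747784  0.55113797  0.030397  ]
```

View pics/w2.png

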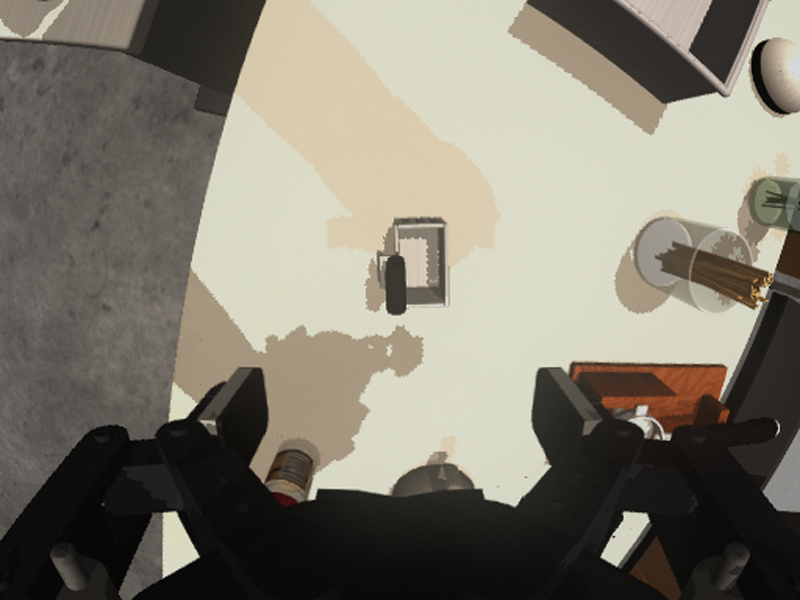

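The basket sits at about (420,262) and is square to the picture, so the tool's yaw matches. The grip blob spans (387–406, 256–314). I'll get its position next.

```bash
cat >> h.py <<'E'
def wpts(c):
    z=c['z_map'];h,w=z.shape;f=h/2/np.tan(np.radians(c['fov_y'])/2)
    u,v=np.meshgrid(np.arange(w),np.arange(h));x=u-c['cx'];y=v-c['cy'];r=np.hypot(x,y)+1e-9
    k=np.tan(r/f)/r*z;P=(np.stack([x*k,y*k,z,np.ones_like(z)],-1)@np.linalg.inv(c['world_to_cam']).T)[...,:3]
    P[z==0]=np.nan;return P
E
python3 - <<'E'
from h import *
c=dict(np.load('w2.npz'));P=wpts(c)[135:205,238:295].reshape(-1,3)
for a,b in((.134,.146),(.1,.134),(.07,.09),(.054,.068)):
    q=P[(P[:,2]>a)&(P[:,2]<b)];print(a,b,len(q),cv2.minAreaRect(q[:,:2].astype(np.float32)*1000),np.nanmedian(q[:,2]))
for n,p in dict(tl=(396,219),tr=(445,219),br=(447,304)).items():print(n,wray(c,(p[0]+.5)*.64-.5,(p[1]+.5)*.64-.5,.062).round(4))
E
```

```text
0.134 0.146 389 ((465.75042724609375, -281.4508361816406), (11.95035171508789, 29.884057998657227), 19.63763427734375) 0.1391570440023806
0.1 0.134 69 ((461.00091552734375, -269.057373046875), (11.287025451660156, 3.3824002742767334), 23.510366439819336) 0.11796589833603921
0.07 0.09 97 ((460.6958312988281, -283.4010314941406), (12.248324394226074, 23.92646598815918), 17.299009323120117) 0.08073169824561927
0.054 0.068 435 ((476.85235595703125, -277.4677734375), (53.314170837402344, 64.55469512939453), 18.80691909790039) 0.06125040300351903
tl [ 0.4548 -0.2475  0.062 ]
tr [ 0.4892 -0.2363  0.062 ]
br [ 0.5117 -0.2975  0.062 ]
```

Call:
{"api": "play_rows", "payload": {"rows": [{"dx": -0.004, "dy": -0.002, "dz": -0.1, "roll": 0.0035, "fingers": 1}, {"dx": -0.004, "dy": -0.002, "dz": -0.2, "roll": 0.0035, "fingers": 1}, {"dx": -0.004, "dy": -0.002, "dz": -0.27, "roll": 0.0035, "fingers": 1}, {"dx": -0.004, "dy": -0.002, "dz": -0.31, "roll": 0.0035, "fingers": 1}, {"dx": -0.004, "dy": -0.002, "dz": -0.325, "roll": 0.0035, "fingers": 1}, {"dx": -0.004, "dy": -0.002, "dz": -0.325, "roll": 0.0035, "fingers": 1}, {"dx": -0.004, "dy": -0.002, "dz": -0.325, "roll": 0.0035, "fingers": 0}, {"dx": -0.004, "dy": -0.002, "dz": -0.325, "roll": 0.0035, "fingers": 0}, {"dx": -0.004, "dy": -0.002, "dz": -0.325, "roll": 0.0035, "fingers": 0}, {"dx": -0.004, "dy": -0.002, "dz": -0.325, "roll": 0.0035, "fingers": 0}, {"dx": -0.004, "dy": -0.002, "dz": -0.325, "roll": 0.0035, "fingers": 0}, {"dx": -0.004, "dy": -0.002, "dz": -0.325, "roll": 0.0035, "fingers": 0}, {"dx": -0.004, "dy": -0.002, "dz": -0.325, "roll": 0.0035, "fingers": 0}, {"dx": -0.004, "dy": -0.002, "dz": -0.325, "roll": 0.0035, "fingers": 0}]}}

```text
time_s: 4.95
tcp_pos: [0.4657, -0.2826, 0.0991]
eef_rot: [0.0, 0.582, 0.813, -0.0]
wrist_force: [-0.5, -0.1, 4.5]
width: 0.0114
finger_force: 58.9
```

Call:
{"api": "play_rows", "payload": {"rows": [{"dx": 0, "dy": 0, "dz": 0.06, "roll": 0, "fingers": 0}, {"dx": 0, "dy": 0, "dz": 0.16, "roll": 0, "fingers": 0}, {"dx": 0, "dy": 0.0, "dz": 0.26, "roll": 0, "fingers": 0}, {"dx": 0.016, "dy": 0.08, "dz": 0.3, "roll": -0.01, "fingers": 0}, {"dx": 0.032, "dy": 0.16, "dz": 0.3, "roll": -0.02, "fingers": 0}, {"dx": 0.048, "dy": 0.24, "dz": 0.3, "roll": -0.03, "fingers": 0}, {"dx": 0.064, "dy": 0.32, "dz": 0.3, "roll": -0.04, "fingers": 0}, {"dx": 0.08, "dy": 0.4, "dz": 0.3, "roll": -0.05, "fingers": 0}, {"dx": 0.096, "dy": 0.48, "dz": 0.3, "roll": -0.06, "fingers": 0}, {"dx": 0.112, "dy": 0.56, "dz": 0.3, "roll": -0.07, "fingers": 0}, {"dx": 0.128, "dy": 0.64, "dz": 0.3, "roll": -0.08, "fingers": 0}, {"dx": 0.144, "dy": 0.72, "dz": 0.29, "roll": -0.0876, "fingers": 0}, {"dx": 0.152, "dy": 0.77, "dz": 0.27, "roll": -0.0876, "fingers": 0}, {"dx": 0.1554, "dy": 0.792, "dz": 0.262, "roll": -0.0876, "fingers": 0}, {"dx": 0.1554, "dy": 0.792, "dz": 0.262, "roll": -0.0876, "fingers": 0}, {"dx": 0.1554, "dy": 0.792, "dz": 0.262, "roll": -0.0876, "fingers": 0}, {"dx": 0.1554, "dy": 0.792, "dz": 0.262, "roll": -0.0876, "fingers": 0}]}}

```text
time_s: 7.08
tcp_pos: [0.5433, 0.1126, 0.2303]
eef_rot: [0.0, 0.781, 0.624, 0.0]
wrist_force: [0.2, 0.5, -2.5]
width: 0.0118
finger_force: 58.7
```

```bash
python3 w.py w3; python3 - <<'E'
from h import *
for n in('scene','side'):np.savez(n+'1.npz',**read_camera(n))
E
```

```text
65.70646984690485 255.51980469702733 192.36437298659905 [[0.975, -0.214, -0.056, 0.558], [-0.221, -0.942, -0.253, 0.176], [0.001, 0.26, -0.966, 0.373], [0.0, 0.0, 0.0, 1.0]]
7.125 [0.54331239 0.11269674 0.23027655] [2.07712588e-04 7.81307458e-01 6.24146242e-01 2.85370027e-04] [-0.09498773 -0.3152717  -1.80503563]
```

View pics/w3.png

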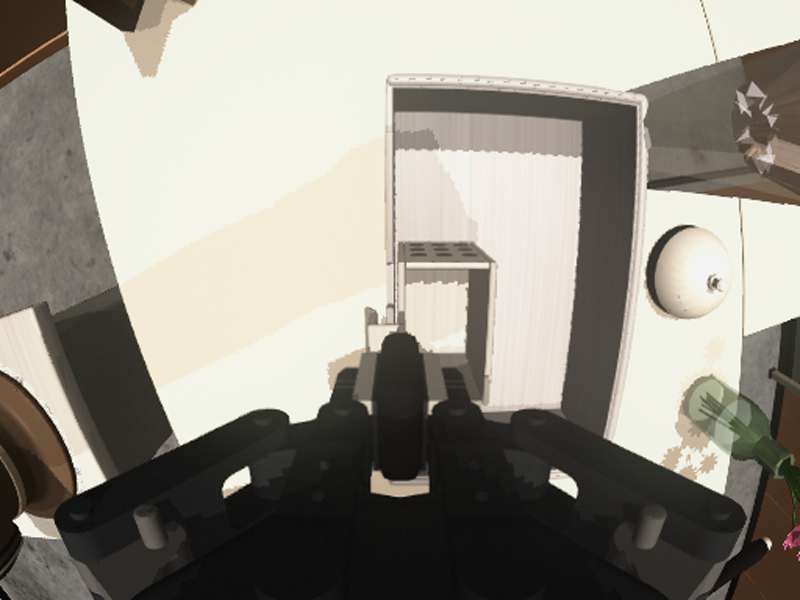

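The picture shows the rim strip at x≈390, the basket box at (397–497, 242–405), and the lip's bridge and lip at (366–400, 308–350). I'll measure the lip relative to the rim in this one view.

```bash
cat > rel.py <<'E'
import sys
from h import *
s=sys.argv[1];c=dict(np.load(s+'.npz'));P=wpts(c);zb=float(sys.argv[2])  # basket z
th=np.radians(-12.73);ex=np.array([np.cos(th),np.sin(th)]);ey=np.array([-ex[1],ex[0]])
O=np.array([.53546,.10532])
X=(P[...,:2]-O)@ex*1000;Y=(P[...,:2]-O)@ey*1000;Z=P[...,2]*1000
u,v=np.meshgrid(np.arange(512),np.arange(384))
m=(abs(Z-100)<5)&(abs(X)<12)&(abs(Y)<120)
for a,b in((0,30),(30,60),(60,90),(90,120)):
    k=m&(Y>a)&(Y<b)
    if k.sum()>8:print('rim',a,b,k.sum(),X[k].min().round(1),X[k].max().round(1),np.median(X[k]).round(2),np.median(Z[k]).round(1))
B=(abs(Z-(zb+.081)*1000)<4)&(abs(X)<25)&(abs(Y)<50)
print('bridge',B.sum(),X[B].min(),X[B].max(),Y[B].min(),Y[B].max(),np.median(Z[B]))
L=(Z>(zb+.056)*1000)&(Z<(zb+.084)*1000)&(X<-2)&(X>-15)&(abs(Y)<50)
for a in range(54,88,4):
    k=(abs(Z-zb*1000-a)<2)&(X>-16)&(X<60)&(abs(Y)<60)
    if k.sum():print('z',a,k.sum(),X[k].min().round(1),X[k].max().round(1),Y[k].min().round(1),Y[k].max().round(1))
T=(abs(Z-(zb+.062)*1000)<3)&(X>-20)&(X<60)&(abs(Y)<60);q=np.stack([X[T],Y[T]],1).astype(np.float32);print('top',cv2.minAreaRect(q))
E
python3 rel.py w3 .1312
python3 - <<'E'
import cv2
im=cv2.imread('pics/w3.png')
E
python3 - <<'E'
import sys;sys.path.insert(0,'.')
from h import *
c=np.load('w3.npz')['color'][190:235,225:270]
np.set_printoptions(linewidth=250)
print(c.mean(-1).astype(int)[5:40:2,:40])
E
```

```text
rim 0 30 29 -1.5 2.3 0.37 100.0
rim 30 60 161 -1.5 2.3 0.47 100.0
rim 60 90 178 -2.2 2.4 0.55 99.9
rim 90 120 156 -2.2 2.4 0.59 99.7
bridge 277 -5.691523193364769 8.283677012055989 10.965465995984843 22.189374398907837 211.88999604874422
z 54 169 -8.5 44.4 -19.9 42.1
z 58 251 -8.4 45.5 -19.6 42.2
z 62 893 -6.1 45.6 -22.0 42.2
z 66 24 -5.0 7.8 17.9 34.3
z 70 18 -5.6 7.8 20.7 21.9
z 74 18 -5.2 7.8 20.7 22.1
z 78 61 -5.7 8.3 11.0 22.1
z 82 222 -5.6 8.3 11.2 22.2
z 86 11 5.4 8.2 21.1 21.9
top ((19.300657272338867, 9.956253051757812), (52.33744430541992, 64.19525146484375), 0.37513428926467896)
[[240 239 240 239 240 239 240 239 240 237 236 237 239 240 239 239 239 239 239 239 239 239 200 112 108 108 104  98 230 162 199 218 218 191 190 225 227 226 227 226]
 [239 240 239 240 240 239 239 239 190 148 137 130 123 202 233 237 239 239 239 239 239 239 169 183 179 180 139  94 230 166 198 217 218 192 189 226 227 225 226 226]
 [239 240 240 239 239 239 239 240 178 143 147 155 134 167 138 133 234 239 239 239 239 239 187 201 198 200 180  96 230 163 152 142 143 155 189 225 226 226 227 225]
 [239 240 239 
[... 1731 characters left out ...]
53  53  52  52  51  52  51  52  52  51  51  51]
 [239 239 231 229 229 229 194 185 176 139 116 133 220 225 224 223 225 217 212  75  53  52  53  53  52  53  52  52  52  51  53  52  52  51  50  52  51  50  52  51]
 [197 185 185 185 185 184 172 166 166 129 114 125 134 134 134 132 128 131 104  58  52  54  52  53  52  52  52  51  52  51  50  50  50  49  49  50  50  50  50  48]
 [184 185 184 185 185 179 135 113 111 110 110 109 109 109 109 108  70  56  53  52  51  52  51  52  51  50  49  51  51  50  51  50  49  49  50  49  48  48  47  48]
 [185 185 183 184 184 164 122 109 110 110 109 109 109 108 108 102  60  54  51  51  51  50  49  50  50  50  50  49  49  49  48  48  49  48  48  46  48  47  47  46]]
```

Call:
{"api": "play_rows", "payload": {"rows": [{"dx": -0.0019, "dy": 0.0015, "dz": 0, "roll": 0, "fingers": 0}, {"dx": -0.0019, "dy": 0.0015, "dz": -0.02, "roll": 0, "fingers": 0}, {"dx": -0.0019, "dy": 0.0015, "dz": -0.05, "roll": 0, "fingers": 0}, {"dx": -0.0019, "dy": 0.0015, "dz": -0.08, "roll": 0, "fingers": 0}, {"dx": -0.0019, "dy": 0.0015, "dz": -0.11, "roll": 0, "fingers": 0}, {"dx": -0.0019, "dy": 0.0015, "dz": -0.13, "roll": 0, "fingers": 0}, {"dx": -0.0019, "dy": 0.0015, "dz": -0.13, "roll": 0, "fingers": 0}, {"dx": -0.0019, "dy": 0.0015, "dz": -0.13, "roll": 0, "fingers": 0}]}}

```text
time_s: 8.22
tcp_pos: [0.5425, 0.1143, 0.1653]
eef_rot: [0.0, 0.781, 0.625, 0.0]
wrist_force: [-0.6, 0.2, -1.1]
width: 0.0113
finger_force: 58.6
```

```bash
python3 w.py w4; python3 rel.py w4 .0662
```

```text
65.70646984690485 255.51980469702733 192.36437298659905 [[0.975, -0.213, -0.056, 0.557], [-0.22, -0.942, -0.253, 0.178], [0.001, 0.259, -0.966, 0.308], [0.0, 0.0, 0.0, 1.0]]
8.275 [0.54264431 0.11434377 0.16545096] [2.72431707e-04 7.80917247e-01 6.24634240e-01 4.95062404e-04] [-0.10037643  0.23857718 -1.05622751]
rim 0 30 42 -1.7 2.0 0.17 100.1
rim 30 60 278 -1.6 12.0 0.59 100.0
rim 60 90 290 -2.2 2.1 -0.0 100.0
rim 90 120 251 -2.1 2.1 0.03 99.7
bridge 279 -6.879355544907029 7.141548433176822 12.648424423755774 23.696073556143173 146.87621388934454
z 54 176 -9.6 43.0 -18.3 43.6
z 58 246 -9.5 44.4 -18.2 43.8
z 62 896 -7.9 44.3 -20.5 43.7
z 66 24 -6.2 6.7 19.8 23.4
z 70 20 -6.7 6.7 22.3 23.4
z 74 17 -6.4 6.6 22.5 23.5
z 78 70 -6.9 7.1 12.7 23.7
z 82 209 -6.8 7.1 12.6 23.5
z 86 11 4.3 7.1 22.1 23.5
top ((17.932010650634766, 11.591623306274414), (52.97551345825195, 64.33033752441406), 0.17705658078193665)
```

View pics/w4.png

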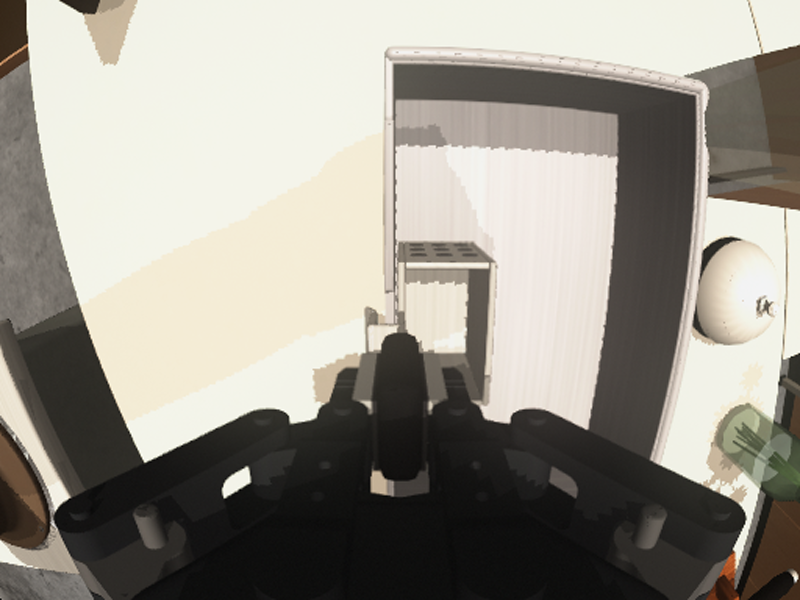

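The rim strip now runs between the lip (at 367) and the box wall (at 400), with the slot about 0.1 mm off the wall's middle. The notch's upper edge shows near (390,291), and I'll locate it.

```bash
python3 - <<'E'
from h import *
c=dict(np.load('w4.npz'));P=wpts(c);g=c['color'].mean(-1).astype(int)
th=np.radians(-12.73);ey=np.array([-np.sin(th),np.cos(th)]);O=np.array([.53546,.10532])
for v in range(180,206,1):
    p=wray(c,249.5,v,.1);print(v,((p[:2]-O)@ey*1000).round(1),g[v,247:254].tolist(),(P[v,247:254,2]*1000).round(0).tolist())
E
```

```text
180 29.0 [199, 196, 196, 195, 172, 84, 133] [101.0, 101.0, 101.0, 100.0, 100.0, 87.0, 5.0]
181 28.2 [200, 195, 196, 195, 172, 84, 135] [100.0, 101.0, 101.0, 99.0, 101.0, 87.0, 3.0]
182 27.5 [199, 195, 196, 195, 173, 86, 149] [100.0, 100.0, 101.0, 100.0, 100.0, 88.0, 4.0]
183 26.8 [199, 195, 195, 195, 172, 95, 215] [100.0, 100.0, 100.0, 100.0, 99.0, 87.0, 3.0]
184 26.0 [197, 193, 194, 192, 172, 97, 214] [99.0, 100.0, 99.0, 100.0, 100.0, 88.0, 5.0]
185 25.3 [179, 174, 173, 172, 172, 110, 215] [100.0, 101.0, 101.0, 100.0, 100.0, 87.0, 5.0]
186 24.5 [118, 117, 133, 133, 152, 115, 215] [90.0, 90.0, 91.0, 90.0, 91.0, 89.0, 5.0]
187 23.8 [153, 151, 214, 214, 215, 147, 215] [90.0, 90.0, 91.0, 90.0, 90.0, 89.0, 4.0]
188 23.1 [215, 214, 214, 214, 214, 148, 207] [90.0, 89.0, 90.0, 90.0, 90.0, 87.0, 4.0]
189 22.3 [214, 215, 215, 214, 214, 147, 134] [91.0, 90.0, 91.0, 90.0, 90.0, 89.0, 3.0]
190 21.6 [214, 215, 214, 214, 215, 146, 133] [90.0, 90.0, 91.0, 90.0, 91.0, 88.0, 4.0]
191 20.8 [215, 214, 214, 215, 214, 147, 134] [91.0, 90.0, 91.0, 90.0, 91.0, 89.0, 3.0]
192 20.1 [214, 215, 214, 214, 214, 
[... 481 characters left out ...]
5.0]
198 15.6 [213, 213, 212, 212, 212, 145, 133] [91.0, 91.0, 90.0, 90.0, 90.0, 89.0, 5.0]
199 14.8 [213, 212, 212, 212, 211, 146, 133] [91.0, 90.0, 90.0, 89.0, 90.0, 89.0, 3.0]
200 14.0 [213, 211, 212, 212, 211, 145, 133] [91.0, 91.0, 91.0, 91.0, 90.0, 90.0, 4.0]
201 13.3 [212, 212, 212, 212, 211, 144, 148] [90.0, 90.0, 91.0, 91.0, 91.0, 90.0, 4.0]
202 12.5 [212, 211, 212, 212, 212, 145, 213] [91.0, 91.0, 90.0, 90.0, 90.0, 89.0, 5.0]
203 11.8 [211, 212, 211, 212, 211, 144, 210] [91.0, 90.0, 90.0, 90.0, 90.0, 89.0, 4.0]
204 11.0 [211, 212, 211, 211, 211, 144, 198] [90.0, 90.0, 89.0, 91.0, 90.0, 91.0, 4.0]
205 10.2 [211, 211, 211, 212, 212, 144, 199] [91.0, 90.0, 89.0, 90.0, 91.0, 91.0, 3.0]
```

Call:
{"api": "play_rows", "payload": {"rows": [{"dx": -0.0002, "dy": -0.001, "dz": -0.01, "roll": 0, "fingers": 0}, {"dx": -0.0002, "dy": -0.001, "dz": -0.025, "roll": 0, "fingers": 0}, {"dx": -0.0002, "dy": -0.001, "dz": -0.04, "roll": 0, "fingers": 0}, {"dx": -0.0002, "dy": -0.001, "dz": -0.055, "roll": 0, "fingers": 0}, {"dx": -0.0002, "dy": -0.001, "dz": -0.07, "roll": 0, "fingers": 0}, {"dx": -0.0002, "dy": -0.001, "dz": -0.078, "roll": 0, "fingers": 0}, {"dx": -0.0002, "dy": -0.001, "dz": -0.082, "roll": 0, "fingers": 0}, {"dx": -0.0002, "dy": -0.001, "dz": -0.086, "roll": 0, "fingers": 0}, {"dx": -0.0002, "dy": -0.001, "dz": -0.088, "roll": 0, "fingers": 0}, {"dx": -0.0002, "dy": -0.001, "dz": -0.09, "roll": 0, "fingers": 0}, {"dx": -0.0002, "dy": -0.001, "dz": -0.091, "roll": 0, "fingers": 0}, {"dx": -0.0002, "dy": -0.001, "dz": -0.091, "roll": 0, "fingers": 0}]}}

```text
time_s: 9.78
tcp_pos: [0.5422, 0.1138, 0.1193]
eef_rot: [0.0, 0.781, 0.625, 0.0]
wrist_force: [-0.8, 0.1, -1.4]
width: 0.0108
finger_force: 58.7
```

Call:
{"api": "play_rows", "payload": {"rows": [{"dz": -0.002, "fingers": 0}, {"dz": -0.004, "fingers": 0}, {"dz": -0.006, "fingers": 0}, {"dz": -0.008, "fingers": 0}, {"dz": -0.01, "fingers": 0}, {"dz": -0.012, "fingers": 0}, {"dz": -0.013, "fingers": 0}, {"dz": -0.014, "fingers": 0}, {"dz": -0.014, "fingers": 0}]}}

```text
schema error: expected keys dx, dy, dz, roll, fingers
```

Call:
{"api": "play_rows", "payload": {"rows": [{"dx": 0, "dy": 0, "roll": 0, "dz": -0.002, "fingers": 0}, {"dx": 0, "dy": 0, "roll": 0, "dz": -0.004, "fingers": 0}, {"dx": 0, "dy": 0, "roll": 0, "dz": -0.006, "fingers": 0}, {"dx": 0, "dy": 0, "roll": 0, "dz": -0.008, "fingers": 0}, {"dx": 0, "dy": 0, "roll": 0, "dz": -0.01, "fingers": 0}, {"dx": 0, "dy": 0, "roll": 0, "dz": -0.012, "fingers": 0}, {"dx": 0, "dy": 0, "roll": 0, "dz": -0.013, "fingers": 0}, {"dx": 0, "dy": 0, "roll": 0, "dz": -0.014, "fingers": 0}, {"dx": 0, "dy": 0, "roll": 0, "dz": -0.014, "fingers": 0}]}}

```text
time_s: 10.9
tcp_pos: [0.5422, 0.1138, 0.1123]
eef_rot: [0.0, 0.781, 0.625, -0.0]
wrist_force: [-0.6, 0.4, -1.5]
width: 0.0116
finger_force: 58.7
```

Still no contact at 1 mm above the notch floor. I'll touch down gently.

Call:
{"api": "play_rows", "payload": {"rows": [{"dx": 0, "dy": 0, "roll": 0, "dz": -0.001, "fingers": 0}, {"dx": 0, "dy": 0, "roll": 0, "dz": -0.002, "fingers": 0}, {"dx": 0, "dy": 0, "roll": 0, "dz": -0.002, "fingers": 0}]}}

```text
time_s: 11.28
tcp_pos: [0.5422, 0.1138, 0.1114]
eef_rot: [0.0, 0.781, 0.625, 0.0]
wrist_force: [-0.8, -0.1, 0.6]
width: 0.0112
finger_force: 58.9
```

```bash
python3 w.py w5; python3 rel.py w5 .0122
```

```text
65.70646984690485 255.51980469702733 192.36437298659905 [[0.975, -0.213, -0.056, 0.557], [-0.22, -0.942, -0.253, 0.177], [0.001, 0.26, -0.966, 0.254], [0.0, 0.0, 0.0, 1.0]]
11.325 [0.54219572 0.11376636 0.1114248 ] [4.90189297e-05 7.80923540e-01 6.24626623e-01 6.93966386e-05] [-0.04542541 -0.29539341 -0.20575307]
rim 0 30 91 -1.9 6.9 0.86 99.9
rim 30 60 500 -1.9 2.5 0.43 100.0
rim 60 90 520 -2.2 2.5 0.06 100.0
rim 90 120 447 -1.6 2.5 0.5 99.8
bridge 269 -7.024188848736489 6.89905055871746 12.016216778000578 49.08580392592863 93.02480801589297
z 54 190 -9.9 42.9 -18.9 43.2
z 58 231 -9.8 42.9 -18.6 43.1
z 62 912 -8.2 44.2 -21.1 43.1
z 66 24 -6.6 6.5 18.8 22.7
z 70 17 -6.9 6.4 21.5 22.8
z 74 20 -7.1 6.4 21.4 23.1
z 78 50 -7.0 6.4 12.4 23.0
z 82 227 -7.0 6.9 12.0 59.2
z 86 412 -1.9 6.9 -50.1 59.8
top ((17.644100189208984, 10.892162322998047), (52.88385772705078, 64.25337982177734), 0.3092347979545593)
```

The bridge has settled in the notch: its top is at 93 mm, so the slot is about 90 mm up, and the basket's weight is off the wrist. I'll release and rise.

Call:
{"api": "play_rows", "payload": {"rows": [{"dx": 0, "dy": 0, "roll": 0, "dz": 0, "fingers": 0.2}, {"dx": 0, "dy": 0, "roll": 0, "dz": 0, "fingers": 0.3}, {"dx": 0, "dy": 0, "roll": 0, "dz": 0, "fingers": 0.5}, {"dx": 0, "dy": 0, "roll": 0, "dz": 0, "fingers": 0.5}, {"dx": 0, "dy": 0, "roll": 0, "dz": 0, "fingers": 0.5}, {"dx": 0, "dy": 0, "roll": 0, "dz": 0.02, "fingers": 0.5}, {"dx": 0, "dy": 0, "roll": 0, "dz": 0.06, "fingers": 0.5}, {"dx": 0, "dy": 0, "roll": 0, "dz": 0.14, "fingers": 0.5}, {"dx": 0, "dy": 0, "roll": 0, "dz": 0.24, "fingers": 0.5}, {"dx": 0, "dy": 0, "roll": 0, "dz": 0.34, "fingers": 0.5}, {"dx": 0, "dy": 0, "roll": 0, "dz": 0.36, "fingers": 0.5}, {"dx": 0, "dy": 0, "roll": 0, "dz": 0.36, "fingers": 0.5}, {"dx": 0, "dy": 0, "roll": 0, "dz": 0.36, "fingers": 0.5}]}}

```text
time_s: 12.95
tcp_pos: [0.5417, 0.1137, 0.2898]
eef_rot: [-0.001, 0.781, 0.625, -0.001]
wrist_force: [0.1, -0.1, 0.1]
width: 0.0425
finger_force: 0.0
```

```bash
python3 w.py w6; python3 rel.py w6 .012; python3 - <<'E'
from h import *
c=dict(np.load('w6.npz'));P=wpts(c);Z=P[...,2]
th=np.radians(-12.73);ex=np.array([np.cos(th),np.sin(th)]);ey=np.array([-ex[1],ex[0]]);O=np.array([.53546,.10532])
X=(P[...,:2]-O)@ex*1000;Y=(P[...,:2]-O)@ey*1000
k=(Z>.146)&(Z<.158)&(abs(X)<25)&(abs(Y)<50);print('grip top',k.sum(),np.median(Z[k]),cv2.minAreaRect(np.stack([X[k],Y[k]],1).astype(np.float32)))
E
```

```text
65.70646984690485 255.51980469702733 192.36437298659905 [[0.975, -0.212, -0.059, 0.557], [-0.22, -0.942, -0.254, 0.177], [-0.002, 0.261, -0.965, 0.432], [0.0, 0.0, 0.0, 1.0]]
13.0 [0.54156923 0.11366129 0.28963382] [-6.44808818e-04  7.80911739e-01  6.24639790e-01 -1.25428273e-03] [-0.32781253  0.01725447 -0.75885606]
rim 0 30 20 -4.5 2.4 0.75 99.7
rim 30 60 117 -2.0 2.5 0.22 99.7
rim 60 90 135 -2.0 2.5 0.24 99.8
rim 90 120 103 -2.0 2.5 0.25 99.6
bridge 116 -6.94250097712943 2.3679133637155485 -3.5683844489118997 22.713712760373927 93.14653637233947
z 54 46 -10.3 41.6 -19.1 43.0
z 58 92 -10.2 44.0 -22.0 43.1
z 62 270 -8.9 43.9 -21.8 42.5
z 70 4 -6.0 5.9 22.5 22.6
z 74 2 -5.8 4.7 22.4 22.4
z 78 18 -6.9 5.9 -3.2 22.7
z 82 100 -6.9 1.2 -3.6 22.2
z 86 156 -2.0 2.4 -59.2 59.2
top ((17.55135726928711, 10.314535140991211), (64.52078247070312, 52.81650161743164), 89.5884780883789)
grip top 348 0.1513219909102335 ((6.124567985534668, 10.750303268432617), (10.838829040527344, 30.094877243041992), 0.19267961382865906)
```

View pics/w6.png

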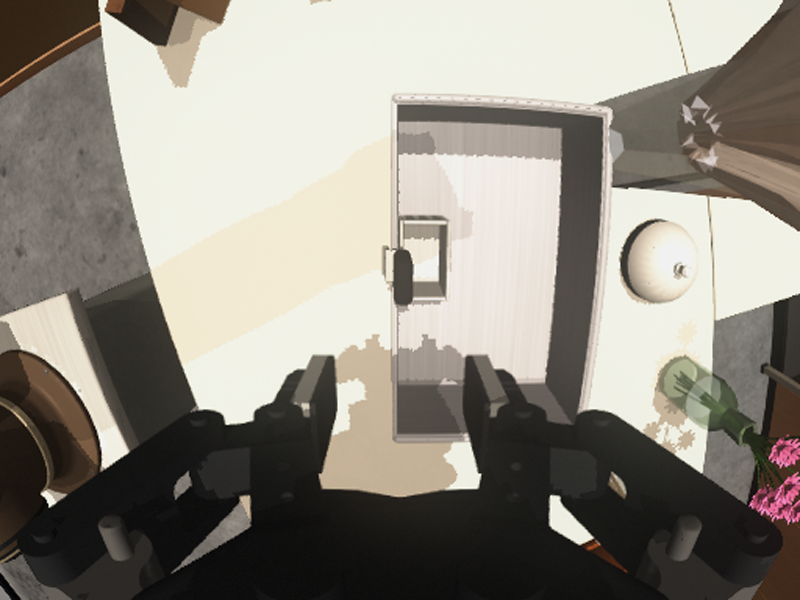

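The basket hangs on the wall at (395–447, 217–303) with its lip outside. The bridge top is at 93 mm, it is upright and square to the bin, and the gripper is clear. I'll hand it in.

```bash
python3 -c "
from h import *
print(job_done())"
```

```text
the job is handed in; nothing more can be done
None
```

I hung the basket with its lip fully down in the notch (bridge underside about 10 mm below the plain rim by the wrist camera) and let go. Wrist force stayed under 5 N, I kept clear of the pitcher and jar, and I handed the job in at about 13 s; no verdict was shown.

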